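Lever open the power supply cover

ROBOT

A 7-joint arm with a two-finger parallel gripper is mounted at the origin on the work surface. World frame = base frame: x ahead of the robot, y to its left, z up, the work surface at z = 0. Lengths are in m, angles in rad, forces in N, time in s.
With the tool pointing down it reaches from about 0.35 to 0.9 m from the base axis. Payload 19.9 kg.
Tool frame: the origin (TCP) lies between the finger pads; the fingertips stand 19 mm ahead of it and the grasp point (between the pads) is the TCP; z points along the fingers, y is the direction in which the jaws open and shut (so a half turn about z gives the same grasp; the last joint's range is limited). The gripper opens to 94 mm and grips with 3 to 60 N. Pads are 16 mm wide; open, the fingers measure 119 mm over their backs; the gripper's body (75 mm by 177 mm) begins 78 mm behind the grasp point.
Start: joints at [-1.21, 0.417, -0.01, 1.614, 0.005, 1.111, -0.053], TCP at [0.245, 0.575, 0.224] pointing down, gripper open.
Joint ranges: [-2.81, 2.81], [-0.39, 2.02], [-1.27, 1.25], [0.06, 2.57], [-1.19, 4.33], [0.19, 2], [-2.82, 2.82]. Speed limits (rad/s): [1.89, 1.89, 2.39, 2.39, 3.01, 3.01, 3.01].

INTERFACE

Orientations are given as a 3x3 rotation matrix whose columns are the frame's x, y, z axes.
In Python, from rig import robot gives the robot as it stands. Calls block until the motion is done:
- robot.move_ptp(position, orientation): joint-space move of the TCP to a pose.
- robot.move_linear(position, velocity=0.15, frame=None, threshold=None): straight line of the TCP; frame=None keeps the orientation; velocity is the mean speed in m/s. With threshold (N) it stops when the force on the tool has changed by that much, and returns True; else False.
- robot.goto_joints(angles): joint-space move.
- robot.gripper_to(opening): finger opening in m; the grip force is fixed at half the most; returns when the fingers have stopped.
- robot.pause(seconds).
- robot.ik(position, orientation): joint angles nearest the present ones, or None.
- robot.get_state(): the state.
- robot.grab_frame(name): name is "side" or "top" or "wrist"; returns the picture (480x640x3 uint8, red, green, blue); there is no depth.
- robot.camera_info(name): a dict with "fx", "fy", "cx", "cy" (pixels), "rvec" (rotation vector, rad) and "tvec" (3), from world to camera coordinates, as OpenCV has them. Camera axes: x right, y down, z forward; pixel columns grow to the right and rows downward; lengths in m; the calibration is good to about 2 mm. A picture is of the moment at which its call begins: read the wrist's pose just before it. camera_info takes no time and is no camera call; for the wrist camera it gives the pose at the moment of the call.
A pose or a line that the arm cannot do raises robot.PlanningError and nothing moves.
- robot.sign_off(): hands the job in, once; it reports no verdict.
The state is a dict: "time": time; "qpos": joint angles; "joint_vel": joint speeds; "effort": joint torques, N m; "ee_pos": TCP position; "tool_rot": TCP orientation; "force": force on the tool from outside, world axes, zero at the start; "moment": the same for the moment, N m; "opening": finger opening in m.
Only numpy, scipy, OpenCV 4.12 (cv2) and the standard library are available. Lean on these libraries where they do the work, as an engineer would, in place of code of your own. Each camera call takes 0.05 s, during which the arm holds its last target. There are 200 camera calls.

TASK

Pick up the flat-bladed pry tool, slide its blade under the front edge of the cover on the wide power supply, and lever the cover up until it stands well open, 40 degrees or more, without pushing it with the gripper. Then lay the pry tool gently back down flat on the bench, and leave the narrow power supply's cover shut.

Things in the scene. Friction and masses are not known exactly. Their poses are not given: they have to be found in the camera images.
- pry_grip (a point): Grip point of the pry tool (100 g), near its balance point, at mid-height, 14 mm above the bench when lying. Own x points along the tool to the blade. Black handle 100 mm long, 22 wide, 28 high, from 70 behind to 30 ahead of this point; then a flat steel blade 24 wide, 3 thick, at mid-height, ending 95 ahead. A screwdriver (round shaft) lies 90 to 210 mm to one side.
- pry_tip (a point): End of the pry tool's blade, middle of its width and thickness; same axes as pry_grip.
- cover_lip (a point): Middle of the front edge (robot's side) of the wide power supply's cover, on its underside. The cover is a flat sheet 4 mm thick, 154 wide. Own x runs along the cover from this edge to the hinge, 122 mm away at the back and 75 above the bench; hinge axis along own y; z is the cover's upper normal.
- unit: The wide power supply: a plain grey metal case 110 mm deep (own x, away from the robot), 150 wide, 75 high, fixed to the bench; origin at the middle of its underside. The shut cover overhangs its front by 12 mm, and the front wall (3 mm thick) ends 16 mm below the cover, so a blade can go in level under the edge, past the wall.
- cover (a joint): Angle of the wide power supply's cover, rad: 0 shut, grows as the front edge rises, at most 1.75; starts up to 0.06. The hinge is stiff: it takes about 2 N at the front edge, and the cover stays where it is left.
- small_cover (a joint): Angle of the cover of the other, narrow power supply (case 110 deep, 85 wide, 75 high, same kind of cover), rad: 0 shut, starts up to 0.04. To be left alone.
Mind the look-alikes: they are no part of the job. Leave any orange look-alike of the part that bears pry_grip alone.

How it is judged:
On the way:
1. the pry tool is lifting the wide power supply's cover (value of joint cover above 0.15 rad and contact force between pry and cover above 0.3 N), for 0.1 s.
At the end, for the whole second after the job is handed in: The wide power supply's cover stands open by at least 0.61 rad (35 degrees), the narrow one's is still shut (below 0.12 rad), and the pry tool lies still and flat on the bench: grip point and blade end less than 25 mm above it (value of joint cover above 0.61 rad and value of joint small_cover below 0.12 rad and height (world z) of each of pry_grip, pry_tip below 0.025 m and linear speed of pry below 0.03 m/s); the robot touches nothing.
It fails at once if the gripper or arm pushes on the wide power supply's cover (over 2 N) (contact force between any of the arm, the fingers and cover above 2 N).
It fails at once if the narrow power supply's cover is opened (over 0.15 rad) (value of joint small_cover above 0.15 rad).
It fails at once if the pry tool is dropped from more than about 40 mm or thrown (contact force between the fingers and pry below 0.05 N and linear speed of pry above 0.9 m/s).
It also fails if it takes over 54 s, if anything falls off the work surface, if the arm or the gripper's body presses on something with over 40 N, if the wrist force passes 120 N, or if a joint passes its speed limit or range.

## Working session

There is one attempt and no reset: what is moved stays moved. The work goes in short steps, each a Python script; the robot and the scene stay as the last script left them, time stands still between calls to the robot, and variables do not carry over. Pictures are saved under pics/ and viewed, about 8 in all and at most 12, crops included, and the job is handed in when it is done.

```bash
mkdir -p pics; ls
python3 - <<'E'
from rig import robot
import cv2,numpy as np
for n in("top","side"):
    im=robot.grab_frame(n); cv2.imwrite(f"pics/{n}0.png",im[:,:,::-1])
    c=robot.camera_info(n); R=cv2.Rodrigues(np.array(c["rvec"]))[0]
    print(n,c["fx"],c["cx"],c["cy"],"pos",-R.T@np.array(c["tvec"]).ravel(),R[2])
s=robot.get_state();print(s["time"],s["ee_pos"],s["tool_rot"],s["opening"],s["force"])
E
```

```text
pics
top 542.6106176263229 320.2685600313026 248.2255534910956 pos [ 0.47946144 -0.01571635  1.22103961] [ 0.06918306  0.02055177 -0.99739226]
side 564.327136582197 324.5060806426622 245.58264606544287 pos [ 0.20925743 -0.93136221  0.82681078] [ 0.28753786  0.74051287 -0.60742298]
0.1 [0.24487987 0.57468455 0.22390147] [[-9.19976258e-01  3.91973937e-01 -3.42539915e-04]
 [ 3.91974077e-01  9.19975683e-01 -1.03234590e-03]
 [-8.95242937e-05 -1.08400048e-03 -9.99999408e-01]] 0.09374683000404113 [ 0.52027464 -0.33523292 -0.60041925]
```

View pics/top0.png

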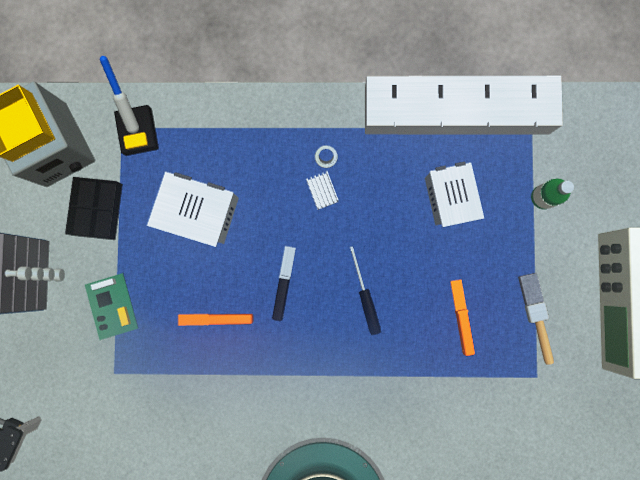

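View pics/side0.png

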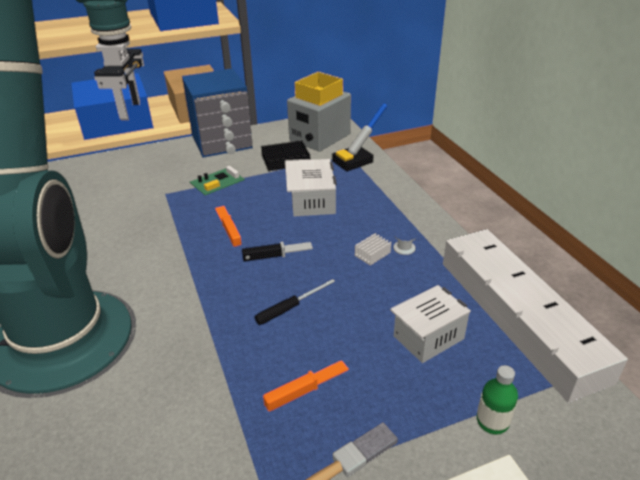

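Both views show the same layout. In the top view the possible pry tools are:
- black handle with flat steel blade (283,285): this matches the description
- round-shaft screwdriver (365,290)
- orange look-alikes (215,320) and (462,318)
- brush or scraper with a wooden handle (537,318)

The possible supplies are (193,208), which is wide, and (456,195), which is narrow. I'll measure the black flat-bladed tool and the left supply.

```bash
cat > h.py <<'E'
import cv2,numpy as np
from rig import robot
def ray(c,px,z):
    """pixels (N,2) -> world points on the plane of height z"""
    K=np.array([[c["fx"],0,c["cx"]],[0,c["fy"],c["cy"]],[0,0,1]]);R=cv2.Rodrigues(np.array(c["rvec"]))[0]
    o=-R.T@np.array(c["tvec"]).ravel(); px=np.atleast_2d(px).astype(float)
    d=(R.T@np.linalg.inv(K)@np.c_[px,np.ones(len(px))].T).T
    return o+d*((z-o[2])/d[:,2:])
def proj(c,P):
    K=np.array([[c["fx"],0,c["cx"]],[0,c["fy"],c["cy"]],[0,0,1]])
    return cv2.projectPoints(np.atleast_2d(P).astype(float),np.array(c["rvec"]),np.array(c["tvec"]),K,None)[0][:,0]
def biggest(m):
    cs=cv2.findContours(m.astype(np.uint8),cv2.RETR_EXTERNAL,cv2.CHAIN_APPROX_NONE)[0]
    return max(cs,key=cv2.contourArea)
E
python3 - <<'E'
from h import *
im=cv2.imread("pics/top0.png");c=robot.camera_info("top")
crop=im[160:340,130:310]
big=cv2.resize(crop,None,fx=3.3,fy=3.3,interpolation=cv2.INTER_CUBIC);cv2.imwrite("pics/crop.png",big)
hsv=cv2.cvtColor(im,cv2.COLOR_BGR2HSV)
def roi(m,x0,x1,y0,y1):
    o=np.zeros_like(m);o[y0:y1,x0:x1]=m[y0:y1,x0:x1];return o
g=im.min(2)
for nm,r in(("wide",(135,250,160,255)),("narrow",(420,495,155,235))):
    m=roi(g>195,*r).astype(np.uint8)
    m=cv2.morphologyEx(m,cv2.MORPH_OPEN,np.ones((5,5)))
    k=cv2.convexHull(biggest(m)); q=cv2.approxPolyDP(k,5,True)[:,0]
    W=ray(c,q,.079);print(nm,q.tolist(),W.round(4).tolist(),np.linalg.norm(W-np.roll(W,-1,0),axis=1).round(4))
m=roi((hsv[...,2]<60),265,305,240,330);k=biggest(m);W=ray(c,k[:,0],.028)[:,:2].astype(np.float32);print("handle",cv2.minAreaRect(W),cv2.boxPoints(cv2.minAreaRect(W)).round(4).tolist())
m=roi((hsv[...,1]<70)&(g>110),265,305,235,300);k=biggest(m);W=ray(c,k[:,0],.0155)[:,:2].astype(np.float32);print("blade",cv2.minAreaRect(W),cv2.boxPoints(cv2.minAreaRect(W)).round(4).tolist())
E
```

```text
wide [[165, 173], [231, 192], [215, 244], [149, 225]] [[0.7186, 0.3417, 0.079], [0.6779, 0.199, 0.079], [0.5665, 0.2311, 0.079], [0.6064, 0.373, 0.079]] [0.1484 0.1159 0.1475 0.1165]
narrow [[470, 164], [482, 218], [443, 225], [431, 171]] [[0.7394, -0.3087, 0.079], [0.6242, -0.3324, 0.079], [0.609, -0.2505, 0.079], [0.7242, -0.2262, 0.079]] [0.1176 0.0833 0.1177 0.0839]
handle ((0.45351263880729675, 0.1000102162361145), (0.01340100634843111, 0.08392711728811264), 79.31340026855469) [[0.41100001335144043, 0.10119999945163727], [0.4934999942779541, 0.08560000360012054], [0.4959999918937683, 0.09880000352859497], [0.41350001096725464, 0.1143999993801117]]
blade ((0.5307126045227051, 0.08299365639686584), (0.023748688399791718, 0.07149893790483475), 79.74386596679688) [[0.4934000074863434, 0.07769999653100967], [0.5637999773025513, 0.0649000033736229], [0.5680000185966492, 0.08829999715089798], [0.4975999891757965, 0.10100000351667404]]
```

View pics/crop.png

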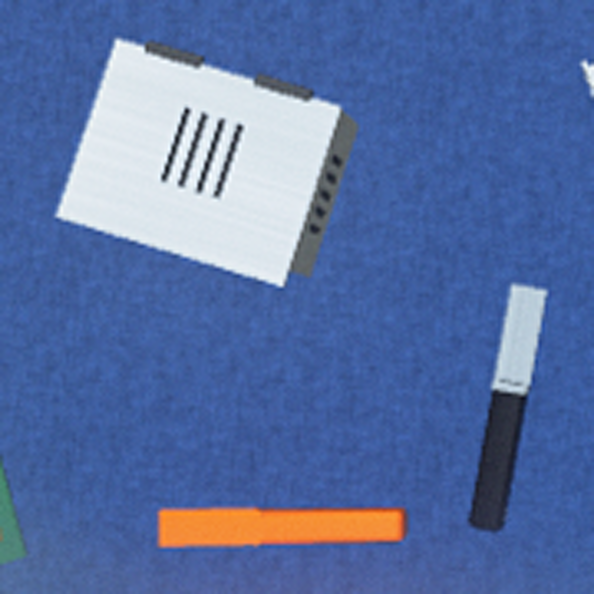

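The crop confirms it: a black handle with a flat steel blade, tip near crop (528,287), and the wide cover with its hinges at the back. Blade width, total length (about 163 mm) and cover size all match the description. Next I grasp the tool.

```bash
cat >> h.py <<'E'
D=0.080          # grasp point to blade end
ZO=0.009         # grasp point above tool mid-height
tip0=np.array([.567,.0764,.014]); t=np.array([.984,-.179,0]);t/=np.linalg.norm(t)
u=np.array([.962,-.2725,0]);u/=np.linalg.norm(u)
lip=np.array([.5837,.3028,.075]); hinge=lip+.122*u
def rot(d):
    z=np.array([0,0,-1.]);x=-d;return np.c_[x,np.cross(z,x),z]
def tcp(tip,d): return tip-D*d+[0,0,ZO]
E
python3 - <<'E'
from h import *
R=rot(t);p=tcp(tip0,t)
robot.move_ptp(p+[0,0,.13],R)
robot.gripper_to(.06)
c=robot.camera_info("wrist");cv2.imwrite("pics/w1.png",robot.grab_frame("wrist")[:,:,::-1])
print(proj(c,[tip0,tip0-.065*t+[0,0,.014],tip0-.165*t+[0,0,.014]]).round(0).tolist())
robot.move_linear(p,.12)
robot.gripper_to(0.0)
s=robot.get_state();print(s["time"],s["ee_pos"],p,s["opening"],s["force"])
E
```

```text
[[321.0, 315.0], [321.0, 253.0], [321.0, 133.0]]
4.7333 [0.4883246  0.09067262 0.02303917] [0.48829169 0.09071787 0.023     ] 0.021358812597401508 [ 0.32304441 -0.56352065  1.60456016]
```

View pics/w1.png

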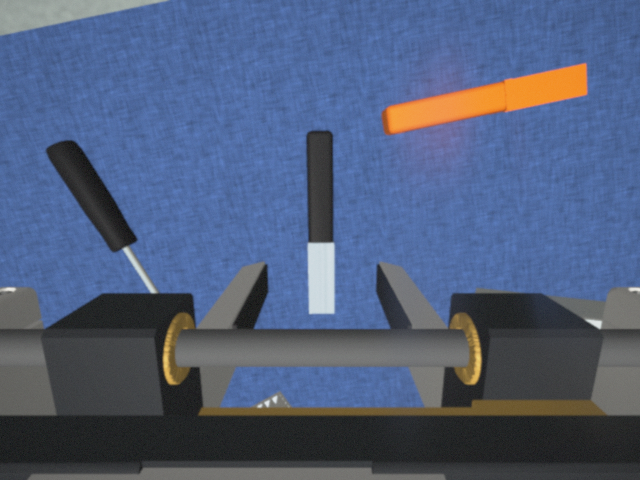

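In the wrist view the blade end is at (321,313) and the handle rear at (320,131). Predictions were (321,315) and (321,133), so tip and axis are good to about 2 mm. It is gripped at 21.4 mm opening. Next: lift, carry to the front of the cover and take a picture before inserting.

Run:
```python
from h import *
p=tcp(tip0,t);robot.move_linear(p+[0,0,.07],.1)
tip=lip-.04*u;tip[2]=.0665
q=tcp(tip,u)
robot.move_ptp(q+[0,0,.02],rot(u));robot.move_linear(q,.1)
s=robot.get_state();print(s["time"],s["ee_pos"]-q,s["force"],s["opening"])
a=robot.grab_frame("top");b=robot.grab_frame("side")
cs,ct=robot.camera_info("side"),robot.camera_info("top")
print("top",proj(ct,[tip,lip,hinge]).round(1).tolist(),"side",proj(cs,[tip,lip,lip+[0,0,.007]]).round(1).tolist())
A=cv2.resize(a[150:300,120:290],None,fx=3.5,fy=3.5,interpolation=2)[:,:,::-1][:525]
B=cv2.resize(b[140:230,240:345],None,fx=5,fy=5,interpolation=2)[:,:,::-1]
B=cv2.resize(b[140:250,240:300+45],None,fx=525/110*.0+1.9,fy=1.9)[:,:,::-1]
o=np.zeros((525,800,3),np.uint8);o[:A.shape[0],:A.shape[1]]=A;o[:B.shape[0],A.shape[1]:A.shape[1]+B.shape[1]]=B;cv2.imwrite("pics/p2.png",o)
cv2.imwrite("pics/p2s.png",cv2.resize(b[130:250,230:360],None,fx=5,fy=5,interpolation=2)[:,:,::-1])
```

```text
6.9 [ 0.00020706 -0.00119516 -0.00036296] [ 0.36081538 -0.05409444 -1.8211549 ] 0.021934464693445954
top [[177.6, 254.2], [182.0, 236.0], [198.8, 181.5]] side [[271.0, 179.8], [286.1, 176.0], [286.0, 173.6]]
```

View pics/p2s.png

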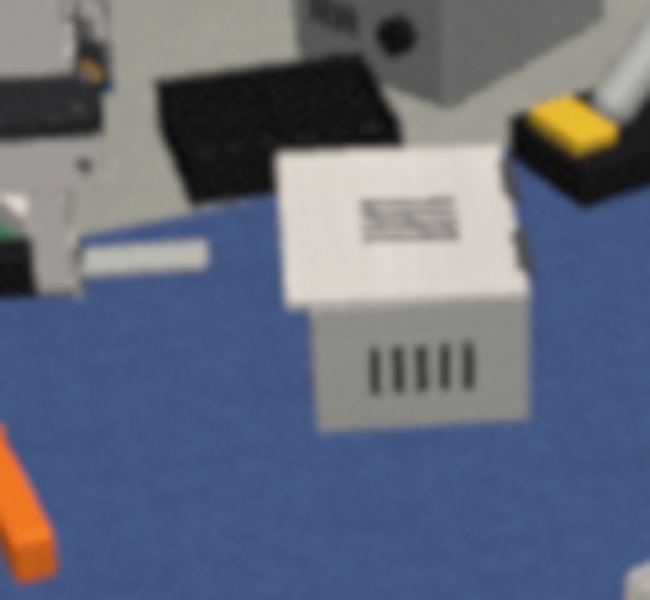

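View pics/p2.png

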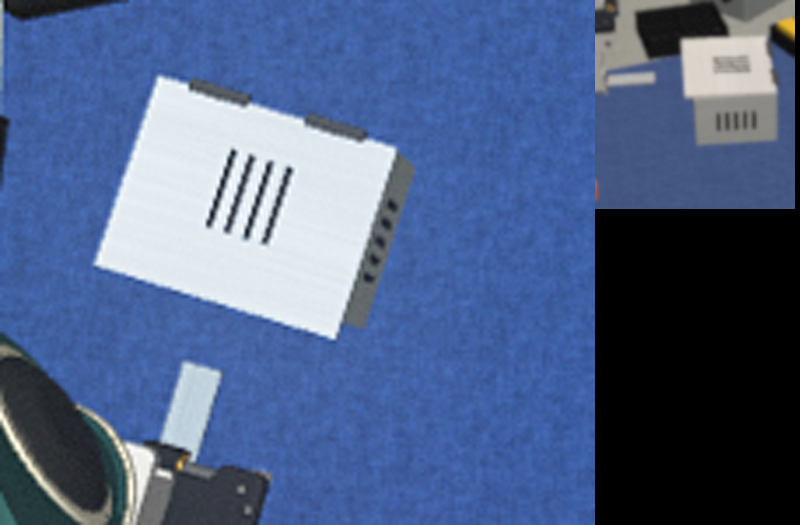

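The blade end is at side (271.6,180.8), predicted (271.0,179.8), and at top (177.4,254.6), predicted (177.6,254.2). The lip is at top (181.7,236.3), as predicted. The cover is nearly shut and the tool is level, so I'll insert and begin lifting.

```bash
cat >> h.py <<'E'
INS=.025
def lift(th,drop=.002):
    """blade end just under the cover, INS behind its lip, cover at angle th"""
    r=.122-INS
    return hinge-u*(r*np.cos(th)-drop*np.sin(th)*0)+np.array([0,0,r*np.sin(th)-drop])
E
python3 - <<'E'
from h import *
tip=lip+INS*u;tip[2]=.0675
print("hit",robot.move_linear(tcp(tip,u),.05,threshold=8))
s=robot.get_state();print(s["time"],s["ee_pos"]-tcp(tip,u),s["force"])
for th in np.arange(0,.46,.1):
    robot.move_linear(tcp(lift(th),u),.05)
    s=robot.get_state();print(round(th,2),s["time"],s["force"].round(2) if hasattr(s["force"],"round") else s["force"])
a=robot.grab_frame("side");cv2.imwrite("pics/l1.png",cv2.resize(a[110:240,220:360],None,fx=4.5,fy=4.5,interpolation=2)[:,:,::-1])
L=lambda th:hinge-u*.122*np.cos(th)+[0,0,.122*np.sin(th)]
v=np.cross([0,0,1],u)
print((proj(robot.camera_info("side"),[L(.4)-v*.077,L(.4)+v*.077,tip*0+lift(.4)])-[220,110])*4.5)
E
```

```text
hit False
8.45 [-2.87307347e-04  1.85062300e-04 -5.66563535e-06] [-0.43886852  0.24209091 -0.81013382]
0.0 8.7083 [ 0.19  1.11 -1.59]
0.1 9.05 [ 0.19  0.32 -1.44]
0.2 9.3917 [-1.66 -0.3  -2.05]
0.3 9.7333 [ 0.02 -0.02 -1.08]
0.4 10.075 [ 0.78 -0.11 -1.16]
[[317.41566979 291.4187493 ]
 [302.86143137 161.00145168]
 [350.92537146 239.11247202]]
```

View pics/l1.png

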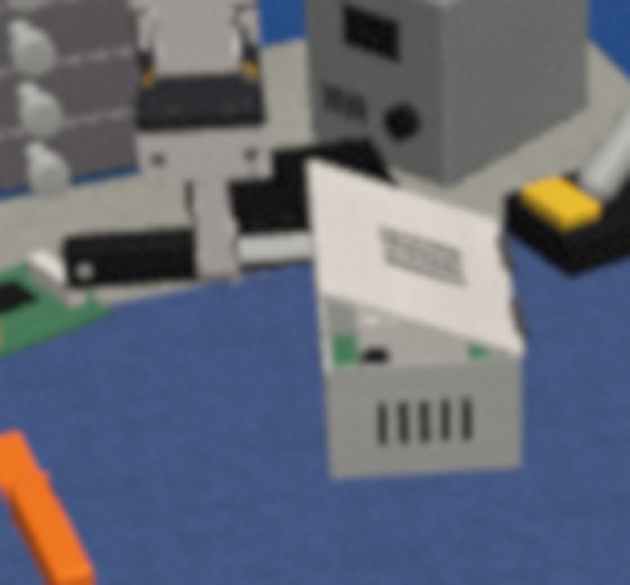

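The tool has stayed level and the cover is at about 0.4 rad: its lip corners are at (320,295) and (308,160), predicted (317,291) and (303,161). I'll carry on to about 1.0 rad, then withdraw.

Run:
```python
from h import *
for th in np.arange(.5,1.01,.1):
    robot.move_linear(tcp(lift(th),u),.05)
s=robot.get_state();print(s["time"],s["force"],s["opening"])
P=lift(1.0)
robot.move_linear(tcp(P-.004*u-[0,0,.01],u),.04)
robot.move_linear(tcp(P-.10*u-[0,0,.02],u),.08)
a=robot.grab_frame("side");cv2.imwrite("pics/l2.png",cv2.resize(a[100:240,200:360],None,fx=4,fy=4,interpolation=2)[:,:,::-1])
L=lambda th:hinge-u*.122*np.cos(th)+[0,0,.122*np.sin(th)]
v=np.cross([0,0,1],u)
for th in(.7,.9,1.): print(th,((proj(robot.camera_info("side"),[L(th)-v*.077,L(th)+v*.077,P-.1*u-[0,0,.02]])-[200,100])*4).round().tolist())
print(robot.get_state()["time"])
```

```text
12.175 [ 0.15307527 -0.26492031 -2.33539985] 0.021989112455384274
0.7 [[391.0, 253.0], [376.0, 139.0], [292.0, 226.0]]
0.9 [[419.0, 226.0], [401.0, 114.0], [292.0, 226.0]]
1.0 [[435.0, 214.0], [416.0, 103.0], [292.0, 226.0]]
14.0
```

View pics/l2.png

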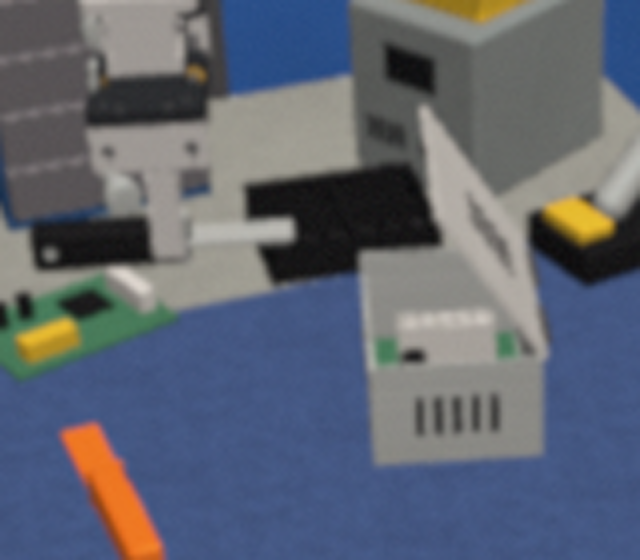

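The cover stands at about 1.0 rad: its lip corners are at (440,215) and (423,105), predicted (435,214) and (416,103). The tool is clear of it and level. Now I lay the tool back at its original spot.

Run:
```python
from h import *
e=np.array(robot.get_state()["ee_pos"])
p=tcp(tip0,t)
robot.move_linear(e-.06*u,.1)
robot.move_ptp(p+[0,0,.12],rot(t))
robot.move_linear(p+[0,0,.02],.1)
print("touch",robot.move_linear(p-[0,0,.001],.02,threshold=4))
s=robot.get_state();print(s["ee_pos"],s["force"])
robot.gripper_to(.04);robot.pause(.3)
robot.move_linear(np.array(robot.get_state()["ee_pos"])+[0,0,.15],.1)
robot.goto_joints([-1.21,.417,-.01,1.614,.005,1.111,-.053])
robot.pause(.3)
s=robot.get_state();print(s["time"],s["force"],s["opening"])
for n in("top","side"):cv2.imwrite(f"pics/end_{n}.png",robot.grab_frame(n)[:,:,::-1])
a,b=[cv2.imread(f"pics/end_{n}.png") for n in("top","side")]
o=np.hstack([cv2.resize(a[140:350,130:500],(400,227)),cv2.resize(b[130:370,200:500],(400,320))[:227*1] if 0 else cv2.resize(b[130:370,200:500],(284,227))])
cv2.imwrite("pics/end.png",np.vstack([cv2.resize(a[130:350,130:500],(780,464))[:464]]))
cv2.imwrite("pics/end2.png",cv2.resize(b[120:370,200:490],(696,600)))
```

```text
touch True
[0.48814467 0.09068127 0.02301337] [-1.44430285 -0.22781752  8.60169288]
22.5833 [-0.56824112 -0.60658109  0.55557544] 0.039900948537847064
```

View pics/end2.png

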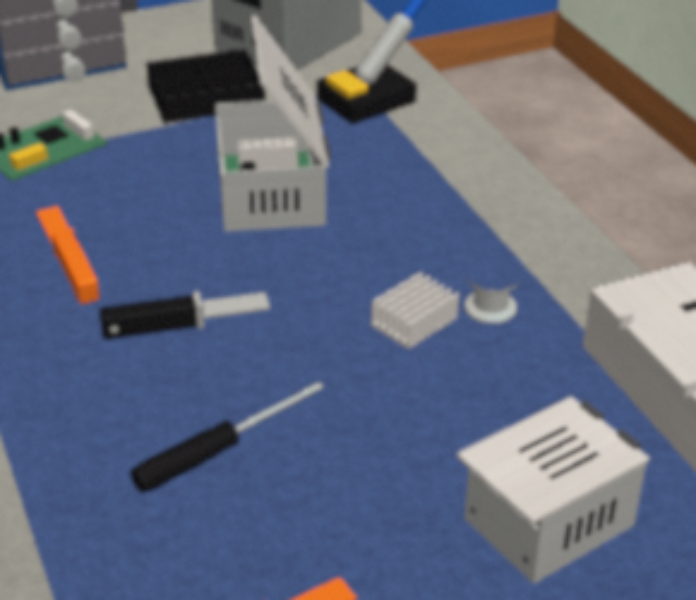

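View pics/end.png

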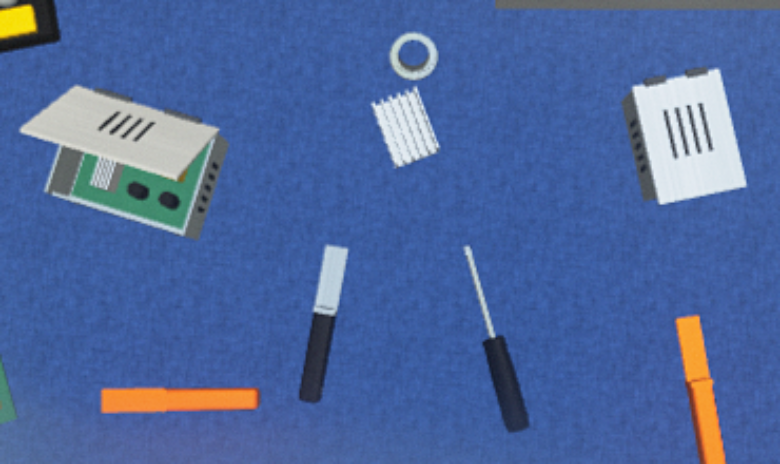

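The wide cover stands open at end2 (285,90). The tool lies flat at (185,310), the narrow cover is shut at (555,450), and the arm is clear of everything. Handing in.

```bash
python3 -c "
from rig import robot
robot.sign_off()"
```

```text
the job is handed in; nothing more can be done
```

The wide power supply's cover is levered open and the pry tool is back flat on the bench, handed in at about 23 s of the 54 s allowed. I gripped the black flat-bladed tool, slid its blade 25 mm under the front edge and lifted the cover along its arc to about 1.0 rad. The tool is back where it first lay.

**Cover:** in the picture taken just after the blade came out, its lip corners fitted an angle of about 1.0 rad (57°) to within 2 pixels. It still stands open in the last pictures.

**Tool and narrow supply:** the last two pictures show the tool lying flat, the narrow supply's cover shut and the orange look-alikes where they were. The arm is clear of everything.

**Disagreements:**
- The steel of the tool seemed to start up to about 10 mm further back than described. It was a light collar at the handle end and did not matter.
- While I lowered the tool, the 4 N touch stop triggered at bench contact as intended, with about 8.6 N on the wrist.
- I had no direct reading of the joint angles or of the force between tool and cover, so those were judged from the pictures only.

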